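# Vibration check of a loaded bench shaker

## Robot

A 6-joint arm with a two-finger parallel gripper is mounted at the origin on the work surface. World frame = base frame: x ahead of the robot, y to its left, z up, the work surface at z = 0. Lengths are in m, angles in rad, forces in N, time in s.
With the tool pointing down it reaches from about 0.25 to 0.85 m from the base axis. Payload 12.5 kg.
Tool frame: the origin (TCP) lies midway between the tips of the shut fingers; the grasp point (between the pads) lies 19 mm behind it; z points along the fingers, y is the direction in which the jaws open and shut (so a half turn about z gives the same grasp; the last joint's range is limited). The gripper opens to 93 mm and grips with 3 to 60 N. Pads are 15 mm wide; open, the fingers measure 128 mm over their backs; the gripper's body (75 mm by 188 mm) begins 65 mm behind the grasp point.
Start: joints at [1.045, 0.351, 1.652, -0, 1.139, -0.085], TCP at [0.235, 0.497, 0.219] pointing down, gripper open.
Joint ranges: [-2.75, 2.75], [-0.79, 2.1], [0.01, 2.65], [-1.57, 4.71], [0.07, 3.14], [-2.87, 2.87]. Speed limits (rad/s): [2.22, 2.22, 2.79, 3.14, 3.14, 3.14].

## Interface

Orientations are given as a 3x3 rotation matrix whose columns are the frame's x, y, z axes.
In Python, from cell import arm, gripper_to, eyes, sensors gives the robot as it stands. The module is installed in compiled form; this text tells all that it offers. Calls block until the motion is done:
- arm.move_ptp(position, orientation): joint-space move of the TCP to a pose.
- arm.line_to(position, rot=None, speed=0.15): straight line of the TCP; rot=None keeps the orientation; speed is the mean speed in m/s.
- arm.movej(angles): joint-space move.
- gripper_to(opening, grasp_force=None): finger opening in m; grasp_force is the grip in N (None keeps the last); returns when the fingers have stopped.
- arm.wait(seconds).
- arm.solve_ik(position, orientation): joint angles nearest the present ones, or None.
- eyes.read_camera(name): name is "scene" or "side" or "wrist"; returns the picture (480x640x3 uint8, red, green, blue); there is no depth.
- eyes.camera_model(name): a dict with "intrinsics" (3x3 intrinsics, pixels), "R" (3x3) and "t" (3): a world point X has camera coordinates R X + t. Camera axes: x right, y down, z forward; pixel columns grow to the right and rows downward; lengths in m; the calibration is good to about 2 mm. The wrist camera is an equidistant fisheye: a pixel r from the principal point sees the ray r / f radians off the axis. A picture is of the moment at which its call begins: read the wrist's pose just before it. camera_model takes no time and is no camera call; for the wrist camera it gives the pose at the moment of the call.
A pose or a line that the arm cannot do raises arm.IKError and nothing moves.
- arm.finish_job(): hands the job in, once; it reports no verdict.
Readings, each from a call of its own:
- sensors.read_clock(): time.
- sensors.read_joint_positions(): joint angles.
- sensors.read_dq(): joint speeds.
- sensors.read_tau(): joint torques, N m.
- sensors.read_tool_pos(): TCP position.
- sensors.read_tool_rot(): TCP orientation.
- sensors.read_force(): force on the tool from outside, world axes, zero at the start.
- sensors.read_torque(): the same for the moment, N m.
- sensors.read_opening(): finger opening in m.
Only numpy, scipy, OpenCV 4.12 (cv2) and the standard library are available. Lean on these libraries where they do the work, as an engineer would, in place of code of your own. Each camera call takes 0.05 s, during which the arm holds its last target. There are 200 camera calls.

## Task

Load the aluminium test block, standing upright, into the bench shaker's open drawer - set it down, do not drop it - and slide the drawer fully shut. Then take the vibration pen from its stand and hold its sprung tip inside the ring marked on the steel disc on the shaker's sloping face, with the pen square to that face and pressed gently, so that the sprung tip is pushed in about half way. Finish while still holding the pen there, without letting go, and leave everything else on the bench where it is.

Things in the scene. Friction and masses are not known exactly. Their poses are not given: they have to be found in the camera images.
- block: aluminium test block, 60 (its x) x 50 (its y) x 40 mm high, six dark dots (plugged wells, flat) on top, 0.2 to 0.36 kg, loose on the bench on the opposite side of the shaker from the pen stand (either side). Origin: centre of its underside; z up. Pinch it across its 50 mm width from above.
- shaker: white bench shaker, fixed, 220 mm deep (x) x 240 mm wide (y). The front (-x of its frame, facing the robot) is 100 mm high; from that edge the top slopes up to the back at 25 degrees, to 203 mm. Origin: centre of its underside, z up; +x runs from front to back, so the drawer closes along +x. The front of its housing lies at x = -110 mm.
- drawer (a joint): opening of the shaker's loading drawer in m: 0 fully shut, about 0.10 to 0.118 at the start. It slides with light friction (about 1.5 N) and stays where it is left. To shut it, push its front panel towards the shaker.
- drawer_floor (a point): centre of the drawer's inner floor (floor 20 mm above the bench, inside 98 mm in x by 158 mm in y, side and back walls 22 mm above the floor, all of the floor clear of the housing from an opening of 0.10 m). Axes as shaker. Moves with the drawer. The opening in the housing leaves 68 mm above the floor.
- drawer_front (a point): centre of the outer face of the drawer's front panel, 47 mm above the bench; the panel is 196 mm wide, 12 mm thick, from 10 to 84 mm above the bench, flat (the dark strip near its top is only a flat inlay). Axes as shaker. Moves with the drawer; 12 mm in front of the housing when shut.
- mark (a point): centre of the ring marked on the steel disc (disc 44 mm across, 4 mm thick, fixed near the front edge of the sloping face, anywhere along its width). The ring is a flat dark line, 25 mm across. This point lies on the disc's upper surface; its z axis is the outward normal of the sloping face (leaning 25 degrees from vertical towards the shaker's front), its y axis runs along the shaker's width.
- stand: grey pen stand, fixed block 70 x 70 x 78 mm with one upright 19 mm hole right through its centre. Origin: centre of its underside.
- pen: vibration pen, about 0.12 kg, standing upright in the stand. Origin: on its axis at the underside of its 32 mm wide, 6 mm thick flange, which rests on the stand's top (78 mm above the bench). Its z axis runs from tip to handle end. Above the flange a square handle 22 x 22 mm, sides along its x and y, from 6 to 80 mm above the origin: grip it there. Below: a 12 mm tube down to -45 mm, then the 8 mm sprung tip, whose end is 70 mm below the origin when free.
- pen_point (a point): end of the pen's sprung tip, on the pen's axis. Its z axis is that of the pen.
- pen_tip (a joint): how far the sprung tip is pushed into the pen, in m: 0 free, 0.016 at its stop. Pushing it in takes 0.9 N at first and 0.3 N more per mm (3.3 N at 8 mm, 5.7 N at the stop).
- jar: bystander: clear jar with black lid, 70 mm across, 85 mm high. Origin: centre of its underside.
- tube_rack: bystander: white tube rack 100 x 200 x 48 mm with four rows of eight wells. Origin: centre of its underside.
- timer: bystander: white timer 60 x 75 x 26 mm. Origin: centre of its underside.
- marker: bystander: marker 130 mm long, 15 mm thick, lying. Origin: underside near its middle.
- tip_box: bystander: closed tip box 85 x 120 x 65 mm. Origin: centre of its underside.
- microplate: bystander: white microplate 86 x 128 x 15 mm. Origin: centre of its underside.
- beaker: bystander: glass beaker 60 mm across, 70 mm high. Origin: centre of its underside.
- disc: the steel disc that carries the mark, fixed on the sloping face. Origin: centre of its underside; axes parallel to those of shaker (its z is vertical): use mark for the point and the slope.
Not all that is in view belongs to the job. Leave any blue or green look-alike of the stand alone. There is more than one size of the pen; the one meant has the size given above.

How it is judged:
By the outcome, as a careful person would: the job done as asked, in the order asked, and still so for the second after the job is handed in, while the arm keeps its last pose, push and grip.
It also fails if it takes over 69 s, if anything falls off the work surface, if the arm or the gripper's body presses on something with over 40 N, if the wrist force passes 120 N, or if a joint passes its speed limit or range.

## Working session

There is one attempt and no reset: what is moved stays moved. The work goes in short steps, each a Python script; the robot and the scene stay as the last script left them, time stands still between calls to the robot, and variables do not carry over. Pictures are saved under pics/ and viewed, about 8 in all and at most 12, crops included, and the job is handed in when it is done.

```bash
mkdir -p pics; python3 - <<'E'
from cell import arm, gripper_to, eyes, sensors
import cv2, numpy as np
for n in ["scene","side","wrist"]:
    im=eyes.read_camera(n); cv2.imwrite(f"pics/{n}0.png",im[:,:,::-1])
    m=eyes.camera_model(n); print(n,np.round(m["intrinsics"],1).tolist(),np.round(m["R"],3).tolist(),np.round(m["t"],3).tolist(), "C",np.round(-np.array(m["R"]).T@m["t"],3))
print(sensors.read_clock(), sensors.read_opening())
E
```

```text
scene [[593.8, 0.0, 311.0], [0.0, 593.8, 237.9], [0.0, 0.0, 1.0]] [[0.733, 0.68, -0.006], [0.37, -0.407, -0.835], [-0.571, 0.61, -0.55]] [-0.349, -0.119, 2.365] C [ 1.65  -1.253  1.199]
side [[594.0, 0.0, 319.8], [0.0, 594.0, 242.3], [0.0, 0.0, 1.0]] [[0.732, -0.681, 0.021], [-0.451, -0.507, -0.735], [0.511, 0.528, -0.678]] [-0.39, 0.282, 1.367] C [-0.287 -0.845  1.142]
wrist [[371.6, 0.0, 316.3], [0.0, 371.6, 236.1], [0.0, 0.0, 1.0]] [[0.426, 0.904, -0.001], [0.875, -0.412, 0.254], [0.229, -0.109, -0.967]] [-0.55, -0.03, 0.39] C [0.171 0.528 0.384]
0.15 0.09328601567139644
```

View pics/scene0.png

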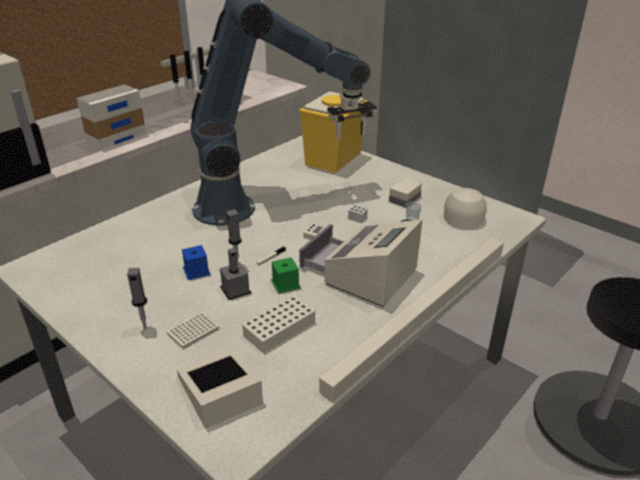

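View pics/side0.png

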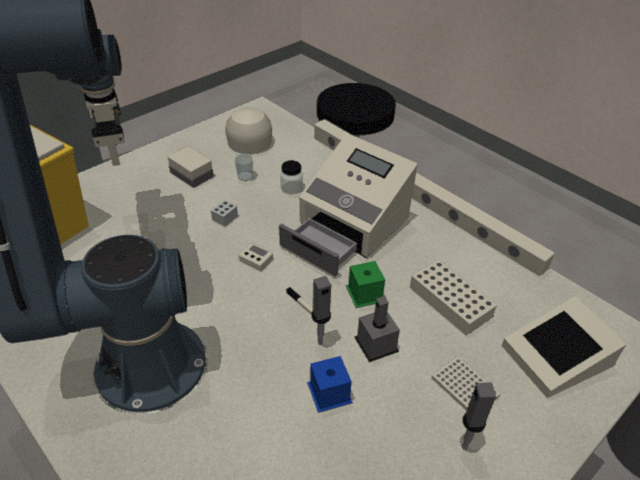

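Scene view: the shaker is at about (370,260), with its drawer open at (320,250) and the block at (357,213). The grey stand holding a pen is at (235,275), with green and blue look-alikes at (285,275) and (195,262).
Side view: the block is at (224,212), the drawer at (320,245), the ring at (346,200) and the grey stand with pen at (379,330). Two free pens of another size stand at (321,305) and (480,405).

```bash
cat > h.py <<'E'
from cell import arm, gripper_to, eyes, sensors
import cv2, numpy as np
def ray(m,u,v,fish=False):
    K=np.array(m["intrinsics"]);R=np.array(m["R"]);t=np.array(m["t"])
    x=(u-K[0,2])/K[0,0];y=(v-K[1,2])/K[1,1]
    if fish:
        r=np.hypot(x,y); d=np.array([x/r*np.sin(r),y/r*np.sin(r),np.cos(r)]) if r>1e-9 else np.array([0,0,1.])
    else: d=np.array([x,y,1.])
    d=R.T@d; return -R.T@t, d/np.linalg.norm(d)
def onz(m,u,v,z,fish=False):
    C,d=ray(m,u,v,fish); return C+d*(z-C[2])/d[2]
def proj(m,X,fish=False):
    K=np.array(m["intrinsics"]);p=np.array(m["R"])@X+np.array(m["t"])
    if fish:
        th=np.arctan2(np.hypot(p[0],p[1]),p[2]);q=p[:2]/np.hypot(p[0],p[1])*th
    else: q=p[:2]/p[2]
    return np.array([q[0]*K[0,0]+K[0,2],q[1]*K[1,1]+K[1,2]])
def down(phi):  # tool z down, tool y (jaws) at angle phi in world
    y=np.array([np.cos(phi),np.sin(phi),0]);z=np.array([0,0,-1.]);return np.stack([np.cross(y,z),y,z],1)
E
python3 - <<'E'
from h import *
s=eyes.camera_model("side")
for n,u,v,z in [("block",224,210,.04),("panelTL",281,228,.084),("panelTR",339,254,.084),("frontTopL",303,194,.1),("frontTopR",368,230,.1),("ring",346,200,.115),("standtop",378,330,.078),("timer",257,252,.026),("pen2base",321,343,0),("greentop",367,272,.06),("bluetop",330,371,.06),("pen3",468,445,0),("jar",291,168,.085),("beaker",244,160,.07)]:
    print(n,onz(s,u,v,z).round(3))
im=cv2.imread("pics/side0.png")[140:360,200:460]
cv2.imwrite("pics/crop1.png",cv2.resize(im,None,fx=2.7,fy=2.7,interpolation=cv2.INTER_CUBIC))
E
```

```text
block [0.431 0.299 0.04 ]
panelTL [0.472 0.091 0.084]
panelTR [ 0.518 -0.086  0.084]
frontTopL [0.601 0.146 0.1  ]
frontTopR [ 0.627 -0.083  0.1  ]
ring [0.659 0.033 0.115]
standtop [ 0.413 -0.32   0.078]
timer [0.401 0.11  0.026]
pen2base [ 0.334 -0.217  0.   ]
greentop [ 0.543 -0.164  0.06 ]
bluetop [ 0.264 -0.319  0.06 ]
pen3 [ 0.381 -0.616  0.   ]
jar [0.671 0.28  0.085]
beaker [0.603 0.424 0.07 ]
```

View pics/crop1.png

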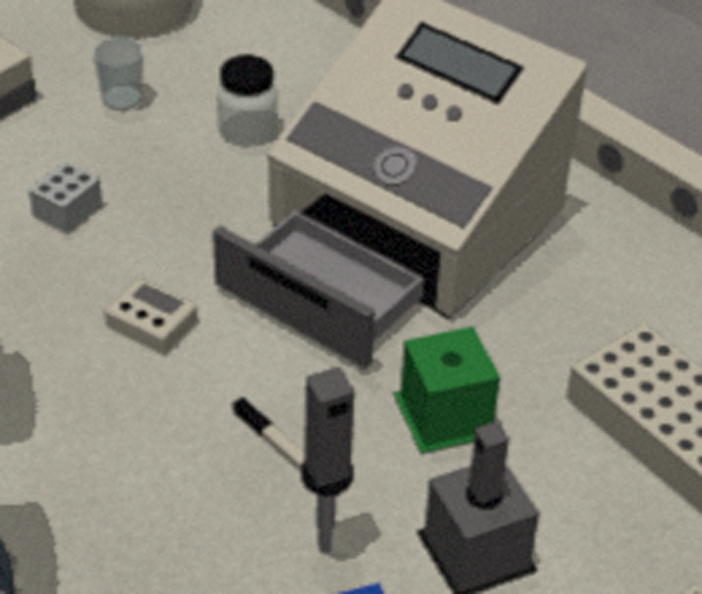

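The crop shows the block at crop (66,195), the drawer, and the ring centre at (395,165). The pen meant is the one seated in the grey stand (crop 485,520). Its handle is slimmer and it has the flange on the stand top. The larger free-standing pen (crop 328,450) and the green and blue blocks are decoys. Next I'll measure from the wrist camera above.

```bash
python3 - <<'E'
from h import *
print("rot0",np.round(sensors.read_tool_rot(),2).tolist())
best=None
for phi in [np.pi/2,-np.pi/2]:
    q=arm.solve_ik([.42,.14,.36],down(phi)); print(phi,None if q is None else np.round(q,2))
    if q is not None and (best is None or abs(q[5])<abs(best[1][5])): best=(phi,q)
arm.movej(best[1]); arm.wait(.2)
m=eyes.camera_model("wrist"); im=eyes.read_camera("wrist"); cv2.imwrite("pics/w1.png",im[:,:,::-1])
import pickle; pickle.dump(m,open("w1.pkl","wb"))
print(np.round(sensors.read_tool_pos(),3),sensors.read_clock(), "cam",np.round(-np.array(m["R"]).T@m["t"],3))
E
```

```text
rot0 [[-0.9, 0.43, -0.0], [0.43, 0.9, -0.0], [0.0, -0.0, -1.0]]
1.5707963267948966 [ 0.22  0.03  1.7  -0.    1.41 -1.35]
-1.5707963267948966 [ 0.22  0.03  1.7  -0.    1.41  1.79]
[0.42 0.14 0.36] 1.975 cam [0.35  0.141 0.526]
```

View pics/w1.png

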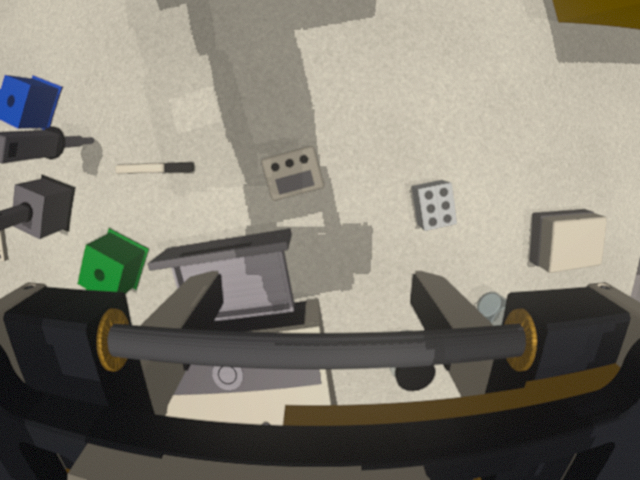

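Wrist view: block top at (438,205), drawer (235,280) with its panel from (150,265) to (290,232), ring at (228,375), stand at (45,205). I'll enlarge the drawer and block for precise pixels.

```bash
python3 - <<'E'
from h import *
im=cv2.imread("pics/w1.png")
a=cv2.resize(im[222:412,140:340],None,fx=3,fy=3,interpolation=cv2.INTER_CUBIC)
b=cv2.resize(im[170:240,405:471],None,fx=3,fy=3,interpolation=cv2.INTER_CUBIC)
c=np.zeros((570,798,3),np.uint8); c[:,:600]=a; c[:b.shape[0],600:600+b.shape[1]]=b
cv2.imwrite("pics/w1c.png",c)
g=cv2.cvtColor(im,cv2.COLOR_BGR2GRAY); print(g[205,425:455].tolist(), g[220:250,230].tolist())
E
```

```text
[192, 178, 157, 131, 109, 104, 101, 108, 130, 160, 185, 192, 189, 189, 191, 183, 148, 111, 94, 95, 96, 96, 92, 94, 132, 177, 193, 192, 188, 189] [198, 197, 198, 197, 199, 203, 205, 206, 202, 198, 191, 191, 190, 188, 186, 188, 182, 153, 102, 68, 65, 69, 68, 68, 66, 57, 48, 49, 58, 72]
```

View pics/w1c.png

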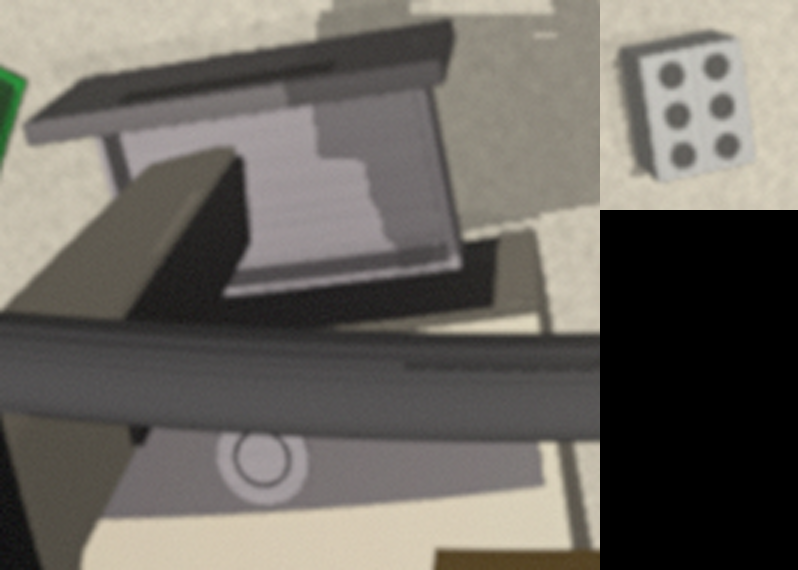

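```bash
python3 - <<'E'
from h import *
import pickle
m=pickle.load(open("w1.pkl","rb")); im=cv2.imread("pics/w1.png"); g=cv2.cvtColor(im,cv2.COLOR_BGR2GRAY)
W=lambda u,v,z: onz(m,u,v,z,True)
# block dots
roi=g[178:232,416:458]; n,l,st,c=cv2.connectedComponentsWithStats((roi<140).astype(np.uint8))
pts=[c[i]+[416,178] for i in range(1,n) if 12<st[i,4]<90 and st[i,2]<12 and st[i,3]<12]
P=np.array([W(u,v,.04) for u,v in pts]); print("dots",np.round(pts,1).tolist(),P[:,:2].round(4).tolist())
d=P-P.mean(0); w,V=np.linalg.eigh(d[:,:2].T@d[:,:2]); print("block c",P.mean(0).round(4),"long axis deg",np.degrees(np.arctan2(V[1,1],V[0,1])),np.sqrt(w))
f=lambda x,y:(x/3+140-.33,y/3+222-.33)
T={"panL":(25,124,.084),"panR":(440,66,.084),"panLi":(30,142,.084),"panRi":(440,82,.084),"panRbot":(453,22,.01),"panLbot":(82,78,.01),"houseTR":(545,315,.1),"houseBR":(533,231,0),"backwallR":(461,268,.042),"ring":(263,458,.115)}
R={k:W(*f(x,y),z) for k,(x,y,z) in T.items()}
for k,v in R.items(): print(k,v.round(4))
for a,b in [("panL","panR"),("panLi","panRi"),("panLbot","panRbot")]:
    e=R[b]-R[a]; print(a,"len",np.linalg.norm(e).round(4),"yaw",np.degrees(np.arctan2(-e[0],e[1])).round(2))
# ring by ellipse in both views
s=eyes.camera_model("side"); C1,d1=ray(s,346.3,200.7); C2,d2=ray(m,*f(263,458),True)
A=np.stack([d1,-d2],1); t=np.linalg.lstsq(A,C2-C1,rcond=None)[0]; print("ring tri",(C1+t[0]*d1).round(4),(C2+t[1]*d2).round(4))
E
```

```text
dots [[443.4, 191.7], [428.4, 194.8], [445.3, 205.1], [430.5, 208.1], [446.9, 218.3], [432.3, 221.5]] [[0.4144, 0.3146], [0.4192, 0.293], [0.433, 0.3188], [0.4377, 0.2972], [0.4516, 0.3225], [0.4564, 0.3011]]
block c [0.4354 0.3079 0.04  ] long axis deg -168.15392194781887 [0.02701125 0.03805321]
panL [ 0.5037 -0.0864  0.084 ]
panR [0.4756 0.1037 0.084 ]
panLi [ 0.5122 -0.0851  0.084 ]
panRi [0.4825 0.1035 0.084 ]
panRbot [0.4748 0.1041 0.01  ]
panLbot [ 0.5038 -0.0877  0.01  ]
houseTR [0.5827 0.1474 0.1   ]
houseBR [0.5879 0.1425 0.    ]
backwallR [0.5887 0.1077 0.042 ]
ring [0.6531 0.0194 0.115 ]
panL len 0.1922 yaw 8.39
panLi len 0.191 yaw 8.95
panLbot len 0.194 yaw 8.59
ring tri [0.6482 0.0218 0.1254] [0.6464 0.0221 0.124 ]
```

```bash
cat >> h.py <<'E'
YAW=np.radians(8.6); ex=np.array([np.cos(YAW),np.sin(YAW),0]); ey=np.array([-np.sin(YAW),np.cos(YAW),0])
def S(x,y,z): return ex*x+ey*y+np.array([0,0,z])   # shaker-aligned coords about the base origin
E
python3 - <<'E'
from h import *
phi=np.radians(101.85); B=np.array([.4354,.3079])
gripper_to(.093,25)
arm.move_ptp([*B,.13],down(phi)); print(np.round(sensors.read_joint_positions(),2))
arm.line_to([*B,.010],speed=.12)
F0=sensors.read_force(); gripper_to(.03,25); print("open",sensors.read_opening(),sensors.read_force()-F0)
arm.line_to([*B,.05],speed=.08); print("lift F",np.round(sensors.read_force()-F0,2),sensors.read_opening())
arm.line_to([*B,.17],speed=.2)
D=S(.5463,-.0645,0)
print("drop",D); arm.move_ptp([D[0],D[1],.17],down(np.pi/2+YAW))
m=eyes.camera_model("wrist"); im=eyes.read_camera("wrist"); cv2.imwrite("pics/w2.png",im[:,:,::-1])
import pickle; pickle.dump(m,open("w2.pkl","wb"))
print(sensors.read_clock(),np.round(sensors.read_force(),2))
E
```

```text
[ 0.53  0.43  1.78 -0.    0.93 -1.25]
open 0.050111087920274466 [-1.01816248  0.29478914 -0.01150672]
lift F [-0.91  0.76 -3.43] 0.04998304990463621
drop [0.54980264 0.01791637 0.        ]
7.8333 [ 0.31  0.36 -2.36]
```

View pics/w2.png

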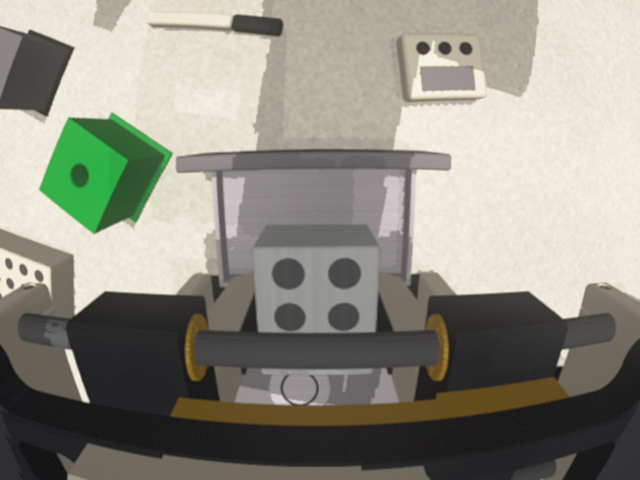

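The block is held square over the drawer, with the drawer walls at columns 220 and 407 and the block centred at 316. The ring is at (299,389). Now I'll set the block down.

```bash
python3 - <<'E'
from h import *
import pickle
m=pickle.load(open("w2.pkl","rb"))
for n,u,v,z in [("pan L",178,158,.084),("panM",314,152,.084),("panR",450,156,.084)]:
    p=onz(m,u,v,z,True); print(n,p.round(4),"shaker-aligned",round(p@ex,4),round(p@ey,4))
M1=pickle.load(open("w1.pkl","rb")); 
C1,d1=ray(m,299,389.5,True);C2,d2=ray(M1,227.4,374.4,True)
print("ring on z=.124:",(C1+d1*(.124-C1[2])/d1[2]).round(4),(C2+d2*(.124-C2[2])/d2[2]).round(4))
D=S(.5463,-.0645,0); arm.line_to([D[0],D[1],.05],speed=.12); arm.line_to([D[0],D[1],.034],speed=.04); arm.wait(.1)
F0=sensors.read_force()[2]; z=.034
while z>.026:
    z-=.0007; arm.line_to([D[0],D[1],z],speed=.02); f=sensors.read_force()[2]-F0
    if f>1.5: break
print("z",z,"dF",f); 
gripper_to(.072); print("open",sensors.read_opening())
arm.line_to([D[0],D[1],.17],speed=.15)
P=S(.4553,-.0645,0); gripper_to(0.0)
arm.move_ptp([P[0],P[1],.17],down(np.pi/2+YAW))
m=eyes.camera_model("wrist"); im=eyes.read_camera("wrist"); cv2.imwrite("pics/w3.png",im[:,:,::-1]); pickle.dump(m,open("w3.pkl","wb"))
print(sensors.read_clock(),np.round(sensors.read_force(),2))
E
```

```text
pan L [ 0.5041 -0.0863  0.084 ] shaker-aligned 0.4856 -0.1607
panM [0.4882 0.0082 0.084 ] shaker-aligned 0.484 -0.0649
panR [0.4741 0.1026 0.084 ] shaker-aligned 0.4842 0.0305
ring on z=.124: [0.6479 0.0217 0.124 ] [0.6465 0.0222 0.124 ]
z 0.029800000000000007 dF 2.025451614386829
open 0.07187075472867947
14.5 [ 0.56  0.12 -0.78]
```

View pics/w3.png

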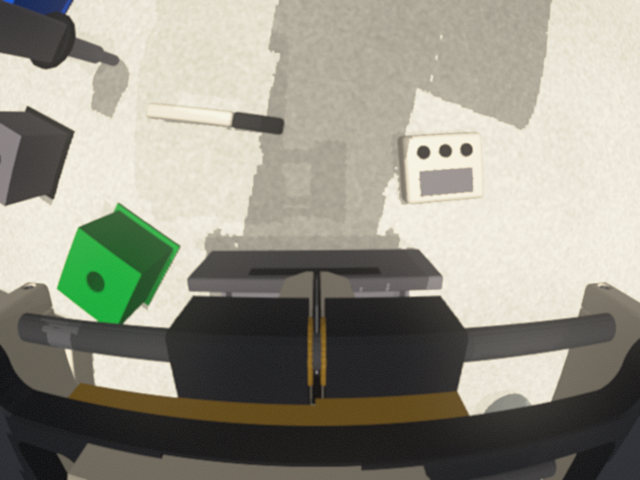

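The block is set down: contact came at TCP z = 29.8 mm, against an expected 30 mm. The drawer panel is in front of the shut fingers at row 250–285. Pushing it shut.

```bash
python3 - <<'E'
from h import *
import pickle
x=.4553; go=lambda x,z=.055,v=.1: arm.line_to(S(x,-.0645,z),speed=v)
go(x); arm.wait(.1); F0=sensors.read_force(); log=[]
x=.560; go(x,v=.06); log.append((x,round(float((sensors.read_force()-F0)@ex),2)))
while x<.600:
    x+=.0015; go(x,v=.03); f=float((sensors.read_force()-F0)@ex); log.append((round(x,4),round(f,2)))
    if f<-10: break
print(log, sensors.read_tool_pos()@ex)
x-=.03; go(x,v=.1); print(sensors.read_clock())
arm.line_to(S(x,-.0645,.2),speed=.2)
cv2.imwrite("pics/side1.png",eyes.read_camera("side")[:,:,::-1])
# go look at the pen from above
gripper_to(.093,30)
for phi in [np.pi/2,0,-np.pi/2,np.pi]:
    q=arm.solve_ik([.36,-.30,.36],down(phi)); print(phi,None if q is None else np.round(q,2))
q=arm.solve_ik([.41,-.24,.40],down(np.pi/2)); arm.movej(q); arm.wait(.1)
m=eyes.camera_model("wrist"); im=eyes.read_camera("wrist"); cv2.imwrite("pics/w4.png",im[:,:,::-1]); pickle.dump(m,open("w4.pkl","wb"))
a=cv2.imread("pics/side1.png")[130:300,230:470]
c=np.zeros((600,800,3),np.uint8); c[:300,:400]=cv2.resize(im[:,:,::-1],(400,300)); c[:283,400:]=cv2.resize(a,(400,283)); cv2.imwrite("pics/c4.png",c)
u,v=proj(m,np.array([.413,-.32,.12]),True); print(u,v)
u,v=int(np.clip(u,130,510)),int(np.clip(v,80,400))
c[300:]=cv2.resize(im[v-75:v+75,max(u-100,0):max(u-100,0)+200,::-1],(800,600))[:300] if 0 else cv2.resize(im[v-75:v+75,u-130:u+130,::-1],(520,300),interpolation=cv2.INTER_CUBIC)@np.eye(3).astype(np.uint8) if 0 else 0
cv2.imwrite("pics/c4.png",c[:300])
print(sensors.read_clock())
E
```

```text
[(0.56, -0.75), (0.5615, -1.3), (0.563, -1.02), (0.5645, -0.84), (0.566, -0.42), (0.5675, -0.9), (0.569, -0.29), (0.5705, -1.14), (0.572, 0.23), (0.5735, -0.09), (0.575, -0.36), (0.5765, -1.26), (0.578, -9.95), (0.5795, -18.03)] 0.5766668391505636
21.4917
1.5707963267948966 [-0.79  0.08  1.64 -0.    1.42 -2.36]
0 [-0.79  0.08  1.64 -0.    1.42 -0.79]
-1.5707963267948966 [-0.79  0.08  1.64 -0.    1.42  0.78]
3.141592653589793 [-0.79  0.08  1.64 -0.    1.42  2.35]
250.02052308193242 201.16160832152462
25.3833
```

View pics/c4.png

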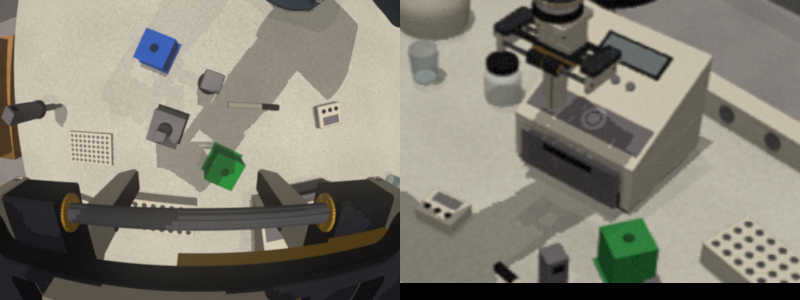

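The drawer is shut: the hard stop came at the expected place, and the side view shows the panel flush. In the wrist view the stand and pen are at about (270,200) at full scale. Enlarging it.

```bash
python3 - <<'E'
from h import *
im=cv2.imread("pics/w4.png"); cv2.imwrite("pics/w4c.png",cv2.resize(im[100:248,220:388],None,fx=4,fy=4,interpolation=cv2.INTER_CUBIC))
E
```

```text
(no output)
```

View pics/w4c.png

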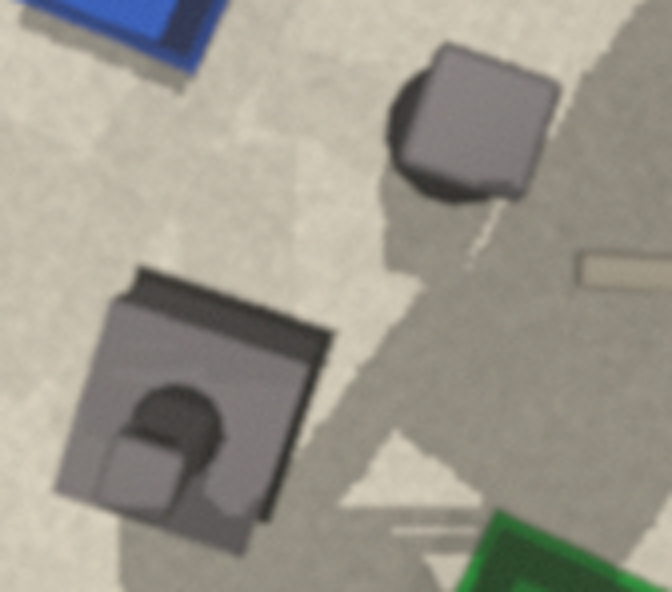

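The stand top has crop corners (120,300), (312,365), (245,555) and (55,490). The handle top centre is at (143,472), with sides roughly parallel to the stand, and the flange centre is at (178,430). The larger free-standing pen (480,120) is not the one meant.

```bash
python3 - <<'E'
from h import *
import pickle
m=pickle.load(open("w4.pkl","rb")); W=lambda x,y,z: onz(m,(x-1.5)/4+220,(y-1.5)/4+100,z,True)
q=np.array([W(x,y,.078) for x,y in [(120,300),(312,365),(245,555),(55,490)]]); print("stand",q.mean(0).round(4))
h=np.array([W(x,y,.158) for x,y in [(118,432),(188,455),(170,512),(100,490)]]); print("handle",h.mean(0).round(4)); print("handle c",W(143,472,.158).round(4),"flange",W(178,430,.084).round(4))
for n,Q in(("stand",q),("handle",h)):
    for i in range(4):
        e=Q[(i+1)%4]-Q[i]; print(n,np.linalg.norm(e).round(4),(np.degrees(np.arctan2(e[1],e[0]))%90).round(1))
p=np.array([W(x,y,.15) for x,y in [(445,42),(560,88),(520,198),(403,160)]]); print("big pen",p.mean(0).round(3))
for d in (71,161,-19,-109): 
    x=q.mean(0); k=arm.solve_ik([x[0],x[1],.25],down(np.radians(d))); print(d,None if k is None else np.round(k,2))
E
```

```text
stand [ 0.4276 -0.3074  0.078 ]
handle [ 0.4258 -0.3074  0.158 ]
handle c [ 0.4257 -0.3076  0.158 ] flange [ 0.427  -0.3078  0.084 ]
stand 0.0674 70.7
stand 0.0691 70.1
stand 0.0689 70.6
stand 0.069 68.9
handle 0.0209 71.3
handle 0.0174 71.1
handle 0.021 72.1
handle 0.0177 70.6
big pen [ 0.328 -0.213  0.15 ]
71 [-0.71  0.28  1.67 -0.    1.19 -1.95]
161 [-0.71  0.28  1.67 -0.    1.19  2.76]
-19 [-0.71  0.28  1.67 -0.    1.19 -0.38]
-109 [-0.71  0.28  1.67 -0.    1.19  1.19]
```

```bash
cat >> h.py <<'E'
T=np.radians(25); nrm=-np.sin(T)*ex+np.cos(T)*np.array([0,0,1.])
zt=-nrm; yt=-ey; RT=np.stack([np.cross(yt,zt),yt,zt],1); L=.096  # TCP to free pen tip
E
python3 - <<'E'
from h import *
import pickle
ps=[]
for f,u,v in [("w1.pkl",227.4,374.4),("w2.pkl",299,389.5)]:
    C,d=ray(pickle.load(open(f,"rb")),u,v,True); P0=S(.600,0,.1)+.004*nrm; p=C+d*((P0-C)@nrm)/(d@nrm); ps.append(p)
C,d=ray(eyes.camera_model("side"),346.3,200.7); ps.append(C+d*((P0-C)@nrm)/(d@nrm))
for p in ps: print("mark",p.round(4),(p@ex).round(4),(p@ey).round(4))
M=np.mean(ps[:2],0); np.save("mark.npy",M)
for h in (.06,.02,-.008): print(h,np.round(arm.solve_ik(M+nrm*(L+h),RT),2))
G=np.array([.4266,-.3075]); R=down(np.radians(-109.3))
arm.move_ptp([*G,.30],R); arm.line_to([*G,.104],speed=.15)
gripper_to(.0,30); print("open",sensors.read_opening())
arm.line_to([*G,.26],speed=.15); print("open",sensors.read_opening(),sensors.read_clock())
arm.move_ptp(M+nrm*(L+.06),RT); arm.line_to(M+nrm*(L+.015),speed=.1); arm.wait(.2)
mw=eyes.camera_model("wrist"); w=eyes.read_camera("wrist"); s=eyes.read_camera("side"); c=eyes.read_camera("scene")
for n,i in (("w5",w),("s5",s),("c5",c)): cv2.imwrite(f"pics/{n}.png",i[:,:,::-1])
pickle.dump(mw,open("w5.pkl","wb"))
o=np.zeros((600,800,3),np.uint8)
o[:300,:400]=cv2.resize(w,(400,300)); o[:300,400:]=cv2.resize(s,(400,300))
u,v=proj(eyes.camera_model("side"),M).astype(int); o[300:,:400]=cv2.resize(s[v-50:v+25,u-50:u+50],(400,300),interpolation=cv2.INTER_CUBIC)
u2,v2=proj(eyes.camera_model("scene"),M).astype(int); o[300:,400:]=cv2.resize(c[v2-50:v2+25,u2-50:u2+50],(400,300),interpolation=cv2.INTER_CUBIC)
cv2.imwrite("pics/c5.png",o[:,:,::-1]); print(u,v,u2,v2,sensors.read_clock(),np.round(sensors.read_tool_pos()-(M+nrm*(L+.015)),4))
E
```

```text
mark [0.6464 0.0222 0.1242] 0.6424 -0.0747
mark [0.6474 0.0217 0.1246] 0.6434 -0.0754
mark [0.6485 0.0221 0.1251] 0.6445 -0.0751
0.06 [-0.11  0.17  1.83  0.17  0.72  1.21]
0.02 [-0.1   0.25  1.84  0.18  0.64  1.2 ]
-0.008 [-0.1   0.3   1.84  0.19  0.59  1.19]
open 0.021948657636607215
open 0.021709036076239994 31.9833
345 201 353 240 34.25 [0.     0.     0.0004]
```

View pics/c5.png

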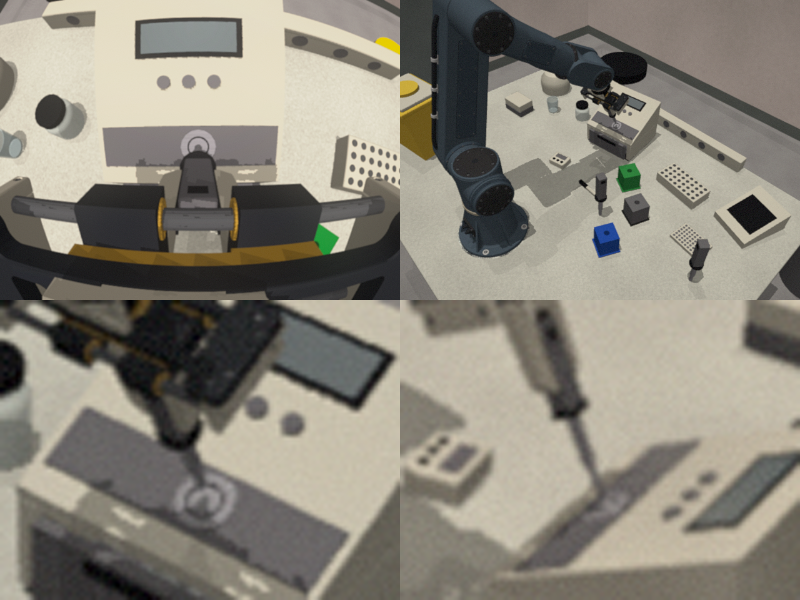

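The pen is held square over the ring, with its tip at side (346,198) and scene (353,239). The drawer is flush and the stand is empty. Now pressing in small steps while reading force.

```bash
python3 - <<'E'
from h import *
M=np.load("mark.npy")
for n in ("side","scene"): print(n,"tip expected",proj(eyes.camera_model(n),M+.015*nrm).round(1),"mark",proj(eyes.camera_model(n),M).round(1))
def F():
    v=[]
    for _ in range(12): v.append(sensors.read_force()@nrm); arm.wait(.02)
    return float(np.mean(v))
F0=F(); h=.015; log=[]
while h>-.012:
    h-=.0015; arm.line_to(M+nrm*(L+h),speed=.02); f=F()-F0; log.append((round(h*1e3,1),round(f,2)))
    if f>2.4: break
print(F0,log,sensors.read_clock(),sensors.read_opening()); print(np.round(sensors.read_tool_pos()-(M+nrm*(L+h)),4))
E
```

```text
side tip expected [344.8 198.4] mark [345.9 201.2]
scene tip expected [351.9 236. ] mark [353.5 240.1]
-1.0464895424201182 [(13.5, -0.15), (12.0, 0.19), (10.5, -0.12), (9.0, 0.06), (7.5, -0.03), (6.0, 0.39), (4.5, 0.14), (3.0, 0.22), (1.5, -0.02), (0.0, 1.31), (-1.5, 1.53), (-3.0, 2.09), (-4.5, 2.24), (-6.0, 2.88)] 40.75 0.021920797812044073
[ 0. -0.  0.]
```

```bash
python3 - <<'E'
from h import *
M=np.load("mark.npy"); h=-.0073
arm.line_to(M+nrm*(L+h),speed=.01); arm.wait(.3)
f=[]
for _ in range(25): f.append(sensors.read_force()@nrm+1.046); arm.wait(.02)
print("F",np.mean(f),np.std(f),"dev",np.round(sensors.read_tool_pos()-(M+nrm*(L+h)),4),"tilt err",np.degrees(np.arccos(min(1,-(sensors.read_tool_rot()[:,2]@nrm)))),sensors.read_clock(),sensors.read_opening())
o=np.zeros((600,800,3),np.uint8)
for k,(n,fi) in enumerate((("wrist",1),("side",0),("scene",0))):
    m=eyes.camera_model(n); i=eyes.read_camera(n); cv2.imwrite(f"pics/{n}6.png",i[:,:,::-1]); u,v=proj(m,M,bool(fi)).round().astype(int); print(n,u,v)
    r,c=divmod(k,2); a=cv2.resize(i[v-38:v+37,u-50:u+50],(400,300),interpolation=cv2.INTER_CUBIC); o[r*300:r*300+300,c*400:c*400+400]=a
i=cv2.imread("pics/side6.png")[:,:,::-1]; o[300:,400:]=cv2.resize(i[100:400,180:580],(400,300))
cv2.imwrite("pics/c6.png",o[:,:,::-1])
E
```

```text
F 3.572182419649219 0.41588668060936124 dev [0. 0. 0.] tilt err 0.00021364480712965557 41.75 0.0218901280275609
wrist 317 241
side 346 201
scene 353 240
```

View pics/c6.png

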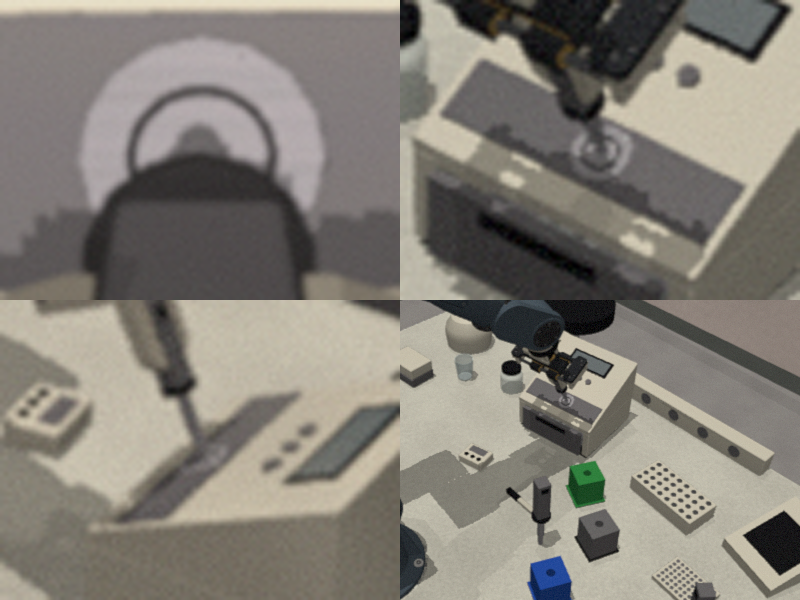

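The tip sits centred laterally inside the ring in the wrist and side views. The drawer is shut, the decoys are where they were, and the grip and tilt are steady. Handing in.

```bash
python3 -c "
from h import *
arm.finish_job(); print(sensors.read_clock())"
```

```text
the job is handed in; nothing more can be done
the job is handed in; nothing more can be done
```

I finished the job and handed it in at about 42 s of the 69 s allowed, with the arm still holding the pen pressed on the mark.

- **Block:** I gripped it across its 50 mm width and lowered it upright onto the drawer floor. Contact came at TCP z = 29.8 mm, against an expected 30.
- **Drawer:** I pushed the front panel in until it hit a hard stop, at about 18 N for a moment. The side camera showed the panel flush with the housing.
- **Pen:** I took the 22 mm-handle pen from the grey stand, so the stand is now empty in view. I left the larger pens and the blue and green look-alikes alone.
- **Position and tilt:** The tip sits inside the ring, centred across its width in the wrist view. The tool reads square to a 25° face at my measured shaker yaw of 8.6°.
- **Tip depth:** Fitting the force readings puts contact about 0.7 mm before the mark plane I had calculated, so the tip should be pushed in about 8 mm. The final averaged force was 3.6 N, which by itself suggests nearly 9 mm. The two disagree by under 1 mm, within the force noise.

I saw no bystander disturbed in the last side view, but I did not measure each one individually. I did not look inside the drawer after shutting it.

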